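# Snap the seed box shut flap by flap

### The job

The oblong box of seed packets has its lid on, but the four locking flaps round the lid's edge are still sticking out. Go round the lid and press each flap down against the side of the box with the fingertips until it snaps shut. Do not grip or lift the box; it stays flat on the counter about where it stands (a slip of a centimetre or two does no harm), and everything around it stays where it is.

Things in the scene. Friction and masses are not known exactly. Their poses are not given: they have to be found in the camera images.
- seed_box: The oblong clip-lid storage box, a clear tub full of seed packets with its grey lid already seated; loose on the counter, about 0.9 kg. Lid 124 mm (along the box's x) by 174 mm (along its y); lid rim 85 mm above the counter. Origin: centre of its underside; at yaw 0 its x points away from the robot and its y to the robot's left, and it is turned at most about 23 degrees from that.
- flap_front_hinge (a point): Middle of the hinge line of the locking flap on the box's -x side, a point of the box: 62.5 mm from its centre towards -x, 80 mm above its underside. The flap: stiff grey plate 100 mm wide along that side, 3 mm thick, 28 mm from hinge to free edge. It starts sticking out, 5 to 20 degrees below level. Shut, its outer face is 3.5 mm outside the hinge line, the lip along its edge 6.5 mm.
- flap_front_edge (a point): Middle of that flap's free edge; moves with it. Shut, it lies 66 mm from the box's centre towards -x, 52 mm above the counter. The flap is springy: pushing this edge in takes up to about 5 N, and let go too early it springs out again; with the edge within about 6 mm of its shut place it snaps shut by itself and stays.
- flap_back_hinge (a point): Middle of the hinge line of the locking flap on the box's +x side, a point of the box: 62.5 mm from its centre towards +x, 80 mm above its underside. The flap: stiff grey plate 100 mm wide along that side, 3 mm thick, 28 mm from hinge to free edge. It starts sticking out, 5 to 20 degrees below level. Shut, its outer face is 3.5 mm outside the hinge line, the lip along its edge 6.5 mm.
- flap_back_edge (a point): Middle of that flap's free edge; moves with it. Shut, it lies 66 mm from the box's centre towards +x, 52 mm above the counter. The flap is springy: pushing this edge in takes up to about 5 N, and let go too early it springs out again; with the edge within about 6 mm of its shut place it snaps shut by itself and stays.
- flap_left_hinge (a point): Middle of the hinge line of the locking flap on the box's +y side, a point of the box: 87.5 mm from its centre towards +y, 80 mm above its underside. The flap: stiff grey plate 70 mm wide along that side, 3 mm thick, 28 mm from hinge to free edge. It starts sticking out, 5 to 20 degrees below level. Shut, its outer face is 3.5 mm outside the hinge line, the lip along its edge 6.5 mm.
- flap_left_edge (a point): Middle of that flap's free edge; moves with it. Shut, it lies 91 mm from the box's centre towards +y, 52 mm above the counter. The flap is springy: pushing this edge in takes up to about 5 N, and let go too early it springs out again; with the edge within about 6 mm of its shut place it snaps shut by itself and stays.
- flap_right_hinge (a point): Middle of the hinge line of the locking flap on the box's -y side, a point of the box: 87.5 mm from its centre towards -y, 80 mm above its underside. The flap: stiff grey plate 70 mm wide along that side, 3 mm thick, 28 mm from hinge to free edge. It starts sticking out, 5 to 20 degrees below level. Shut, its outer face is 3.5 mm outside the hinge line, the lip along its edge 6.5 mm.
- flap_right_edge (a point): Middle of that flap's free edge; moves with it. Shut, it lies 91 mm from the box's centre towards -y, 52 mm above the counter. The flap is springy: pushing this edge in takes up to about 5 N, and let go too early it springs out again; with the edge within about 6 mm of its shut place it snaps shut by itself and stays.
- small_box: Bystander, loose: smaller square clip-lid box, 96 x 96 x 62 mm, its flaps already shut. Origin: centre of its underside.
- jar: Bystander, loose: glass pint jar with a steel twist cap, 80 mm across, 128 mm tall. Origin: centre of its underside.
- flowerpot: Bystander, loose: terracotta flowerpot, 116 mm across the rim, 105 mm tall. Origin: centre of its underside.
- trowel: Bystander, loose: yellow plastic hand trowel lying flat, about 290 mm long, 29 mm tall; its x axis runs from handle to blade. Origin: on the counter where the handle meets the neck.
- label_cup: Bystander, loose: white ceramic cup of wooden plant labels, 76 mm across, about 135 mm tall. Origin: centre of its underside.
- sprayer: Bystander, loose: white spray bottle with a grey trigger head, 76 mm across, 214 mm tall. Origin: centre of its underside.
Not all that is in view belongs to the job. Leave any orange or red look-alike of the seed_box alone.

How it is judged:
At the end, for the whole second after the job is handed in: All four flaps of the oblong box are shut: each free edge no more than 7 mm outside its hinge line (3.5 mm when fully shut); the box stands flat (underside under 4 mm, tilt under 0.05 rad), at rest, within 50 mm of where it started; every bystander within 30 mm of where it stood (x of flap_front_edge in the frame of seed_box above -0.0695 m and x of flap_back_edge in the frame of seed_box below 0.0695 m and y of flap_left_edge in the frame of seed_box below 0.0945 m and y of flap_right_edge in the frame of seed_box above -0.0945 m and height (world z) of seed_box below 0.004 m and angle between seed_box's own z axis and vertical below 0.05 rad and distance of seed_box from where it was at the start of the episode below 0.05 m and linear speed of seed_box below 0.01 m/s and distance of each of small_box, jar, flowerpot, trowel, label_cup, sprayer from where it was at the start of the episode below 0.03 m); the robot touches nothing.
It fails at once if the box is lifted off the counter or tipped up (underside centre over 12 mm, or tilt over 0.15 rad) (height (world z) of seed_box above 0.012 m or angle between seed_box's own z axis and vertical above 0.15 rad).
It fails at once if the box is shoved or carried more than 50 mm (distance of seed_box from where it was at the start of the episode above 0.05 m).
It fails at once if a bystander is moved more than 30 mm or lifted over 12 mm (distance of any of small_box, jar, flowerpot, trowel, label_cup, sprayer from where it was at the start of the episode above 0.03 m or height (world z) of any of small_box, jar, flowerpot, trowel, label_cup, sprayer above 0.012 m).
It also fails if it takes over 58 s, if anything falls off the work surface, if the arm or the gripper's body presses on something with over 40 N, if the wrist force passes 120 N, or if a joint passes its speed limit or range.

### The arm

A 6-joint arm with a two-finger parallel gripper is mounted at the origin on the work surface. World frame = base frame: x ahead of the robot, y to its left, z up, the work surface at z = 0. Lengths are in m, angles in rad, forces in N, time in s.
With the tool pointing down it reaches from about 0.3 to 0.775 m from the base axis. Payload 14.6 kg.
Tool frame: the origin (TCP) lies midway between the tips of the shut fingers; the grasp point (between the pads) lies 19 mm behind it (env.grasp_offset is the distance from the TCP to the grasp point, in m); z points along the fingers, y is the direction in which the jaws open and shut (so a half turn about z gives the same grasp; the last joint's range is limited). The gripper opens to 85 mm and grips with 20 to 120 N. Pads are 22 mm wide; open, the fingers measure 114 mm over their backs; the gripper's body (76 mm by 85 mm) begins 54 mm behind the grasp point. The pads swing forward as they close: fully open they stand 13 mm farther back than shut.
Start: joints at [1.277, 0.3, 1.521, -0, 1.321, -0.067], TCP at [0.124, 0.536, 0.231] pointing down, gripper open.
Joint ranges: [-3.03, 3.03], [-0.79, 2.21], [0.23, 2.52], [-1.04, 4.18], [0, 3.07], [-2.55, 2.55]. Speed limits (rad/s): [2.22, 2.22, 2.57, 3.14, 3.14, 3.14].

### API

Orientations are given as a unit quaternion [w, x, y, z].
In Python, from cell import env gives the robot as it stands. Calls block until the motion is done:
- env.move_ptp(position, orientation): joint-space move of the TCP to a pose.
- env.move_straight(position, frame=None, feed=0.15, threshold=None): straight line of the TCP; frame=None keeps the orientation; feed is the mean speed in m/s. With threshold (N) it stops when the force on the tool has changed by that much, and returns True; else False.
- env.set_joints(angles): joint-space move.
- env.open_gripper() and env.grasp(): open the fingers fully, or close them until they stop; the grip force is fixed at half the most.
- env.pause(seconds).
- env.ik(position, orientation): joint angles nearest the present ones, or None.
- env.sense(): the state.
- env.grab_frame(name): name is "scene" or "top"; returns a dict with "img" (384x512x3 uint8, red, green, blue), "camera_matrix" (3x3 intrinsics, pixels), "xyz" and "orientation" of the camera in the world. Camera axes: x right, y down, z forward; pixel columns grow to the right and rows downward; lengths in m; the calibration is good to about 2 mm. A picture is of the moment at which its call begins. There is no depth.
A pose or a line that the arm cannot do raises env.MotionError and nothing moves.
- env.close_job(): hands the job in, once; it reports no verdict.
The state is a dict: "clock": time; "joint_pos": joint angles; "qd": joint speeds; "effort": joint torques, N m; "tool_pos": TCP position; "tool_rot": TCP orientation; "wrist_force": force on the tool from outside, world axes, zero at the start; "ft_torque": the same for the moment, N m; "grip_width": finger opening in m.
Only numpy, scipy, OpenCV 4.12 (cv2) and the standard library are available. Lean on these libraries where they do the work, as an engineer would, in place of code of your own. Each camera call takes 0.05 s, during which the arm holds its last target. There are 200 camera calls.

## Working session

There is one attempt and no reset: what is moved stays moved. The work goes in short steps, each a Python script; the robot and the scene stay as the last script left them, time stands still between calls to the robot, and variables do not carry over. Pictures are saved under pics/ and viewed, about 8 in all and at most 12, crops included, and the job is handed in when it is done.

```bash
mkdir -p pics; ls
python3 - <<'E'
from cell import env
import cv2,numpy as np
s=env.sense();print(s['clock'],s['tool_pos'],s['tool_rot'],s['grip_width'])
for n in("scene","top"):
    f=env.grab_frame(n);cv2.imwrite(f"pics/{n}0.png",f["img"][:,:,::-1]);print(n,f["camera_matrix"],f["xyz"],f["orientation"])
E
```

```text
pics
0.0 [0.12359944 0.53567814 0.23069733] [-1.09471798e-04  1.13143929e-01  9.93578427e-01 -5.91001125e-04] 0.08526909323138228
scene [[350.53770463   0.         255.34396993]
 [  0.         350.53770463 193.8236499 ]
 [  0.           0.           1.        ]] [1.16730187 0.42000785 0.78721598] [-0.20669705  0.47803366  0.78639598 -0.33217693]
top [[411.85278242   0.         251.18593423]
 [  0.         411.85278242 193.20222085]
 [  0.           0.           1.        ]] [0.24132979 0.09289131 1.14969211] [-0.08603995  0.73194955 -0.67082712  0.08269192]
```

View pics/top0.png

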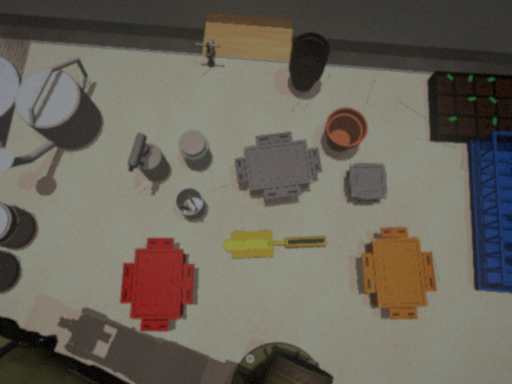

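View pics/scene0.png

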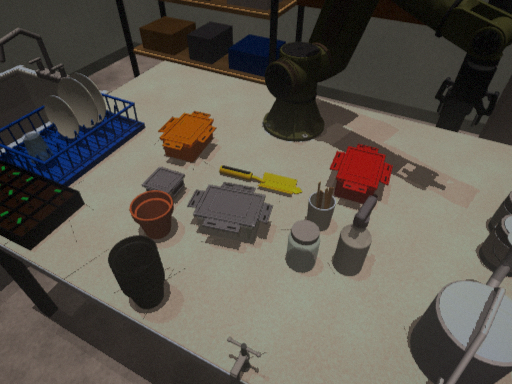

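```bash
cat > h.py <<'E'
from cell import env
import cv2,numpy as np
from scipy.spatial.transform import Rotation as R
def P(f):
    w,x,y,z=f["orientation"];Rm=R.from_quat([x,y,z,w]).as_matrix()
    return np.array(f["camera_matrix"])@np.c_[Rm.T,-Rm.T@np.array(f["xyz"])]
def cast(f,uv,z):
    p=P(f);H=p@np.array([[1,0,0],[0,1,0],[0,0,z],[0,0,1.]])
    return cv2.perspectiveTransform(np.float64(uv).reshape(-1,1,2),np.linalg.inv(H))[:,0]
def proj(f,X):
    q=P(f)@np.append(X,1);return q[:2]/q[2]
E
cat > m.py <<'E'
from h import *
import sys
f=env.grab_frame("top");im=f["img"]
hsv=cv2.cvtColor(im,cv2.COLOR_RGB2HSV)
c=im[120:205,225:330];print(cv2.cvtColor(c,cv2.COLOR_RGB2HSV)[45,50], hsv[215,280],hsv[110,270])
m=((hsv[...,2]<118)&(hsv[...,2]>60)&(im[...,0].astype(int)-im[...,2]<14)).astype(np.uint8)*255
m[:115]=0;m[215:]=0;m[:,:225]=0;m[:,325:]=0
n,l,st,ce=cv2.connectedComponentsWithStats(m);k=1+np.argmax(st[1:,4]);m=(l==k).astype(np.uint8)*255
cs=max(cv2.findContours(m,0,2)[0],key=cv2.contourArea)
w=cast(f,cs[:,0],0.08).astype(np.float32)
print(st[k],cv2.minAreaRect(w))
big=cv2.resize(c,None,fx=6,fy=6,interpolation=cv2.INTER_CUBIC)[:,:,::-1].copy()
cv2.drawContours(big,[((cs-[225,120])*6+3)],-1,(0,255,0),1)
cv2.imwrite(sys.argv[1],cv2.convertScaleAbs(big,alpha=1.6))
f=env.grab_frame("top")
for nme,uv,z in[("pot",(346,126),.105),("small",(367,181),.062),("jar",(193,144),.128),("cup",(190,202),.09),("spr",(145,152),.2),("trowelA",(327,242),.02),("trowelB",(224,244),.02)]:print(nme,cast(f,[uv],z)[0].round(3))
E
python3 m.py pics/c1.png
```

```text
[  0  15 101] [ 23  33 138] [ 24  34 141]
[ 235  132   87   71 4231] ((0.5864607691764832, 0.044551074504852295), (0.20355097949504852, 0.2137264609336853), 56.05192565917969)
pot [ 0.706 -0.132]
small [ 0.568 -0.204]
jar [0.609 0.272]
cup [0.461 0.268]
spr [0.553 0.373]
trowelA [ 0.397 -0.109]
trowelB [0.367 0.172]
```

View pics/c1.png

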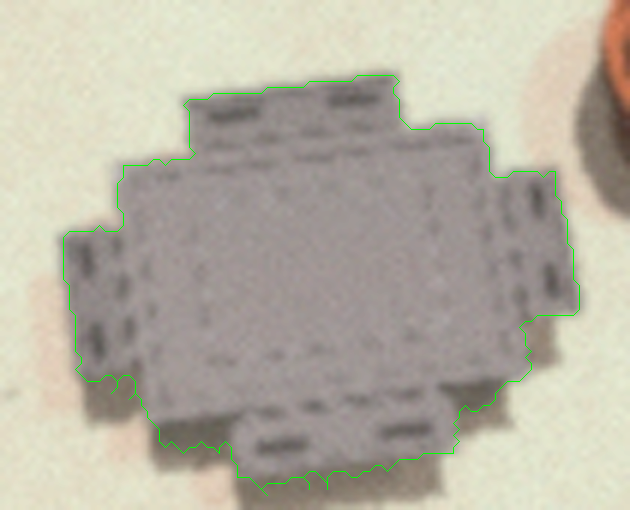

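The oblong grey box at top (278,165) is the seed_box: it is grey with four open flaps. The red one (158,284) and orange one (398,272) are look-alikes, and the grey one at (367,181) is the small square box. In the crop, the flap edges run (189,98)-(397,75), (553,171)-(578,312), (240,472)-(456,450) and (63,235)-(82,380). Next I turn those into a pose and check reach.

```bash
cat > press.py <<'E'
from h import *
def quat(a): return [0,np.cos(a/2),np.sin(a/2),0]
SIDES=dict(front=(np.pi,.0625),back=(0,.0625),left=(np.pi/2,.0875),right=(-np.pi/2,.0875))
HALF=.011
def pose(c,yaw,side,d,z):
    """TCP with the finger's inner face d outside the hinge line"""
    a,h=SIDES[side];u=np.array([np.cos(a+yaw),np.sin(a+yaw)])
    return [*(np.array(c)+u*(h+d+HALF)),z]
def ori(c,yaw,side):
    p=pose(c,yaw,side,.02,.14);best=None
    for k in(0,np.pi):
        q=quat(SIDES[side][0]+yaw+k);j=env.ik(p,q)
        if j is not None and(best is None or abs(j[5])<best[0]):best=(abs(j[5]),q,j)
    return best
def press(c,yaw,side):
    q=ori(c,yaw,side)[1]
    env.move_ptp(pose(c,yaw,side,.016,.15),q)
    f0=np.array(env.sense()["wrist_force"])
    for d,z,v in[(.016,.09,.12),(.016,.062,.05),(.008,.050,.04),(.0055,.047,.03)]:
        hit=env.move_straight(pose(c,yaw,side,d,z),feed=v,threshold=30)
        s=env.sense();print(side,d,z,hit,(np.array(s["wrist_force"])-f0).round(1),np.round(s["tool_pos"],4))
        if hit:break
    env.move_straight(pose(c,yaw,side,.014,.047),feed=.08)
    env.move_straight(pose(c,yaw,side,.014,.15),feed=.15)
    print("t",env.sense()["clock"])
E
python3 - <<'E'
from press import *
f=env.grab_frame("top")
C=lambda L,z:cast(f,np.array(L)/6+[224.5,119.5],z)
e={k:C(v,.074) for k,v in dict(back=[(189,98),(397,75)],right=[(553,171),(578,312)],front=[(240,472),(456,450)],left=[(63,235),(82,380)]).items()}
lid=C([(122,165),(484,126),(530,377),(157,417)],.085)
mid={k:v.mean(0) for k,v in e.items()}
print("lid c",lid.mean(0),"sides",[np.linalg.norm(lid[i]-lid[i-1]).round(4) for i in range(4)])
print("c front/back",(mid['front']+mid['back'])/2,"c l/r",(mid['left']+mid['right'])/2)
yaws=[]
for a,b in((mid['front'],mid['back']),):yaws.append(np.arctan2(*(b-a)[::-1]))
v=mid['left']-mid['right'];yaws.append(np.arctan2(-v[0],v[1]))
v=lid[0]-lid[1];yaws.append(np.arctan2(-v[0],v[1]));v=lid[3]-lid[2];yaws.append(np.arctan2(-v[0],v[1]))
for k in('back','front'):v=e[k][0]-e[k][1];yaws.append(np.arctan2(-v[0],v[1]))
print(np.degrees(yaws), {k:np.linalg.norm(v[0]-v[1]).round(3) for k,v in e.items()},np.linalg.norm(mid['front']-mid['back']),np.linalg.norm(mid['left']-mid['right']))
c=lid.mean(0);y=np.median(yaws)
for s in SIDES:
    o=ori(c,y,s);print(s,None if o is None else np.round(o[2],2),np.round(pose(c,y,s,.016,.09),3))
E
```

```text
lid c [0.5868439  0.04282787] sides [np.float64(0.1196), np.float64(0.1669), np.float64(0.1203), np.float64(0.1677)]
c front/back [0.58999178 0.04379356] c l/r [0.58825193 0.04378356]
[12.07543315 13.00528864 11.57486227 11.34675533 11.79386117 10.9862322 ] {'back': np.float64(0.097), 'right': np.float64(0.068), 'front': np.float64(0.097), 'left': np.float64(0.069)} 0.18008971382662078 0.22751753169828678
front [-0.03  0.28  1.77 -0.    1.09  1.34] [0.499 0.025 0.09 ]
back [ 0.04  0.67  1.19 -0.    1.28  1.4 ] [0.674 0.061 0.09 ]
left [ 0.21  0.46  1.52 -0.    1.16  0.01] [0.564 0.155 0.09 ]
right [-0.18  0.53  1.42 -0.    1.19 -0.38] [ 0.61  -0.069  0.09 ]
```

Run:
```python
from press import *
c,y=(.588,.0435),.205
env.grasp()
p=env.sense()["tool_pos"];env.move_straight([p[0],p[1],.33],feed=.25)
env.move_ptp([.56,.04,.33],ori(c,y,"front")[1])
press(c,y,"front")
f=env.grab_frame("scene");cv2.imwrite("pics/s2.png",cv2.resize(f["img"][150:280,140:320],None,fx=4,fy=4,interpolation=2)[:,:,::-1])
```

```text
front 0.016 0.09 False [ 0.4  0.5 -0.4] [0.501  0.0253 0.0908]
front 0.016 0.062 False [4.9 1.8 7.6] [0.5017 0.0254 0.0624]
front 0.008 0.05 False [ 0.   0.1 -1.7] [0.5077 0.0269 0.0494]
front 0.0055 0.047 False [-2.4 -1.3 -1.7] [0.5103 0.0274 0.0466]
t 7.9333
```

View pics/s2.png

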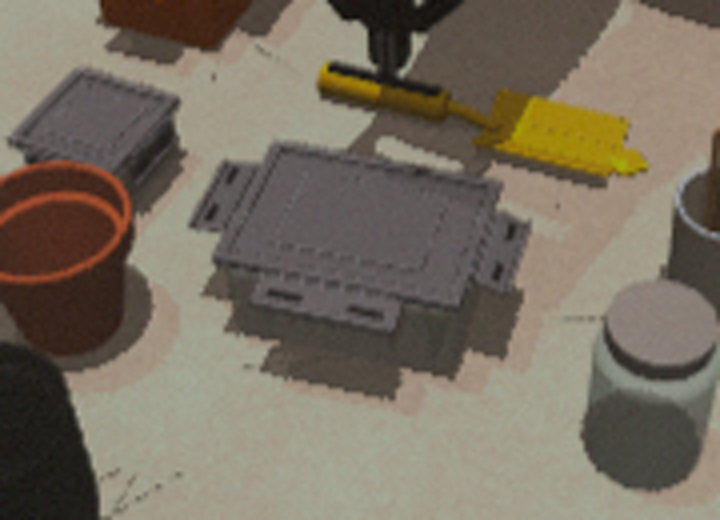

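The scene crop shows the front flap (far side, near (390,165)) is no longer sticking out. The other three are still open at (225,195), (325,305) and (505,255), and the force trace shows a snap. I'll do those three now.

Run:
```python
from press import *
c,y=(.588,.0435),.205
for s in("right","back","left"):
    env.move_straight([*c,.16],feed=.2)
    press(c,y,s)
env.move_straight([*c,.25],feed=.2)
env.move_ptp([.35,.3,.33],quat(np.pi))
f=env.grab_frame("scene");a=cv2.resize(f["img"][150:280,140:320],None,fx=3,fy=3,interpolation=2)
f=env.grab_frame("top");b=cv2.resize(f["img"][120:215,225:335],None,fx=5,fy=5,interpolation=2)
cv2.imwrite("pics/s3.png",a[:,:,::-1]);cv2.imwrite("pics/t3.png",b[:,:,::-1]);cv2.imwrite("pics/tfull.png",f["img"][:,:,::-1])
print(env.sense()["clock"])
```

```text
right 0.016 0.09 False [-0.9 -0.4 -0.3] [ 0.6116 -0.0686  0.0906]
right 0.016 0.062 False [-0.4 -4.6  0.6] [ 0.6113 -0.069   0.0619]
right 0.008 0.05 False [-1.   0.3 -0. ] [ 0.6095 -0.0605  0.0498]
right 0.0055 0.047 False [-0.8 -0.1 -0. ] [ 0.6091 -0.0582  0.0469]
t 13.3583
back 0.016 0.09 False [ 0.2 -0.7 -0.3] [0.676  0.0617 0.0907]
back 0.016 0.062 False [-3.7 -1.3  8.6] [0.6754 0.0616 0.062 ]
back 0.008 0.05 False [-0.3 -0.4  0.4] [0.6677 0.0601 0.0495]
back 0.0055 0.047 False [ 4.2 -0.5 -0.8] [0.6657 0.0596 0.0471]
t 18.7333
left 0.016 0.09 False [ 0.  -0.4  0.5] [0.5651 0.1556 0.0906]
left 0.016 0.062 False [-0.1 -0.5  0. ] [0.5647 0.1556 0.0617]
left 0.008 0.05 False [ 0.3  1.2 -1.2] [0.5661 0.1478 0.0497]
left 0.0055 0.047 False [ 0.9  4.  -0.1] [0.5667 0.1457 0.0469]
t 23.8083
26.1583
```

View pics/s3.png

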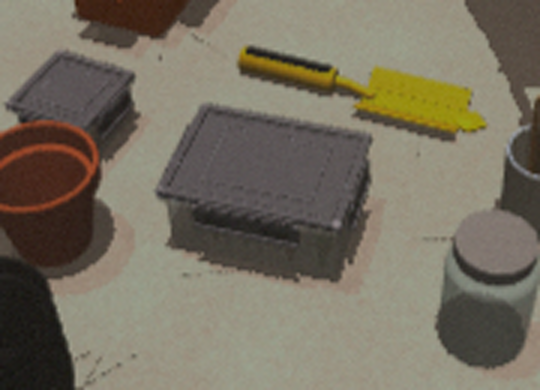

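View pics/t3.png

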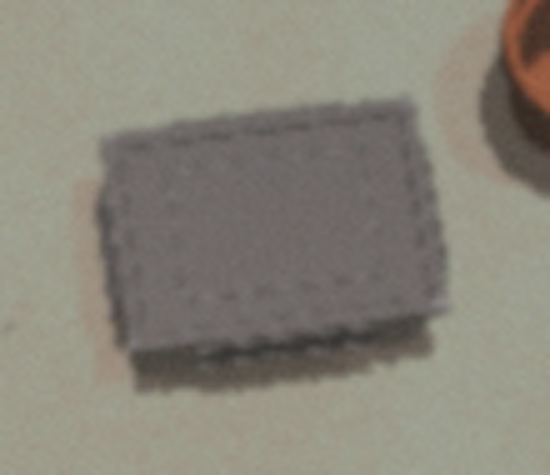

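Both crops show the lid outline clean on all four sides: scene corners about (205,105), (370,135), (335,225), (160,190), with the back flap flat against the wall at (250,225). The box has barely moved. I'll check the bystanders by image difference, then hand in.

Run:
```python
from h import *
a=cv2.imread("pics/top0.png");b=cv2.imread("pics/tfull.png")
for n,(u,v) in dict(pot=(346,130),small=(367,181),jar=(193,146),cup=(190,203),spr=(147,155),trowel=(275,243)).items():
    r=(50,16) if n=="trowel" else (18,18)
    t=a[v-r[1]:v+r[1],u-r[0]:u+r[0]];S=b[v-r[1]-10:v+r[1]+10,u-r[0]-10:u+r[0]+10]
    _,s,_,l=cv2.minMaxLoc(cv2.matchTemplate(S,t,cv2.TM_CCOEFF_NORMED));print(n,round(s,3),l[0]-10,l[1]-10)
s=env.sense();print(s["wrist_force"],s["clock"])
env.close_job()
```

```text
pot 0.993 0 0
small 0.963 0 0
jar 0.995 0 0
cup 0.952 0 0
spr 0.906 0 0
trowel 0.996 0 0
[0.1878844  0.46165026 0.39285005] 26.1583
the job is handed in; nothing more can be done
```

I pressed all four flaps of the oblong grey box shut, in the order front, right, back, left, with the closed fingertips, and handed the job in at 26.2 s.

- **Flaps:** in the last scene and top pictures no flap sticks out on any side, and the lid outline is clean all round. I judged this from the images and did not measure how far each free edge stands out.
- **Box:** it stands flat, with its lid corners within a few millimetres of where they started, by eye.
- **Bystanders:** all six show zero pixel shift in the top view. The match score was lowest for the sprayer, at 0.91.
- **Forces:** the readings I took after each move stayed under about 10 N, and no move reached its 30 N stop.
- **Robot:** the arm was parked clear of everything with almost no wrist force.

No check failed or disagreed.

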